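Code the car-key cases

ROBOT

A 6-joint arm with a two-finger parallel gripper is mounted at the origin on the work surface. World frame = base frame: x ahead of the robot, y to its left, z up, the work surface at z = 0. Lengths are in m, angles in rad, forces in N, time in s.
With the tool pointing down it reaches from about 0.35 to 0.8 m from the base axis. Payload 7.3 kg.
Tool frame: the origin (TCP) lies between the finger pads; the fingertips stand 25 mm ahead of it and the grasp point (between the pads) lies 6 mm ahead of it (r.tip_extent is the distance from the TCP to the fingertips, in m); z points along the fingers, y is the line along which they close (so a half turn about z gives the same grasp; the last joint's range is limited). The gripper opens to 85 mm and grips with 20 to 120 N. Pads are 22 mm wide; open, the fingers measure 114 mm over their backs; the gripper's body (76 mm by 85 mm) begins 54 mm behind the grasp point. The pads swing forward as they close: fully open they stand 13 mm farther back than shut.
Start: joints at [0.984, 0.342, 1.524, -0, 1.275, -0.146], TCP at [0.224, 0.475, 0.256] pointing down, gripper open.
Joint ranges: [-2.53, 2.53], [-0.77, 2.02], [0.04, 2.7], [-1, 4.14], [0.28, 2.66], [-3.11, 3.11]. Speed limits (rad/s): [2.57, 2.57, 3.14, 3.14, 3.14, 3.14].

INTERFACE

Orientations are given as a unit quaternion [x, y, z, w].
In Python, from workcell import r, command_gripper, optics gives the robot as it stands. The module is installed in compiled form; this text tells all that it offers. Calls block until the motion is done:
- r.reach(position, orientation): joint-space move of the TCP to a pose.
- r.move_straight(position, orientation=None, speed=0.15, max_force=None): straight line of the TCP; orientation=None keeps the orientation; speed is the mean speed in m/s. With max_force (N) it stops when the force on the tool has changed by that much, and returns True; else False.
- r.movej(angles): joint-space move.
- command_gripper(opening, force=None): finger opening in m; force is the grip in N (None keeps the last); returns when the fingers have stopped.
- r.hold(seconds).
- r.solve_ik(position, orientation): joint angles nearest the present ones, or None.
- r.read_state(): the state.
- optics.get_image(name): name is "side" or "top"; returns (picture, depth): 420x560x3 uint8, red, green, blue; 420x560 float32, m along the optical axis (not along the pixel's ray), 0 where there is no reading.
- optics.camera_model(name): a dict with "K" (3x3 intrinsics, pixels), "R" (3x3) and "t" (3): a world point X has camera coordinates R X + t. Camera axes: x right, y down, z forward; pixel columns grow to the right and rows downward; lengths in m; the calibration is good to about 2 mm. A picture is of the moment at which its call begins. camera_model takes no time and is no camera call.
A pose or a line that the arm cannot do raises r.PlanningError and nothing moves.
- r.finish_job(): hands the job in; it is judged then, once.
The state is a dict: "time_s": time; "joint_positions": joint angles; "dq": joint speeds; "tau": joint torques, N m; "eef_pos": TCP position; "eef_rot": TCP orientation; "contact_force": force on the tool from outside, world axes, zero at the start; "torque": the same for the moment, N m; "grip_width": finger opening in m; "grip_force": force on a finger pad.
Only numpy, scipy, OpenCV 4.12 (cv2) and the standard library are available. Lean on these libraries where they do the work, as an engineer would, in place of code of your own. Each camera call takes 0.05 s, during which the arm holds its last target. There are 200 camera calls.

TASK

Load the key coder: press down on each key case and draw it along its lane towards the orange stop until it lies squarely on its blue pad, fully up against the stop. Only when all cases are loaded, lift the toggle's red locking collar and flip the lever over to on, then press the green start plunger fully down to its stop for a moment while all cases are in place. Finally flip the toggle back to off and lay all cases flat and side by side (not on top of each other) in the blue tray, leaving the spray can, padlock and screwdriver alone.

Things in the scene. Friction and masses are not known exactly. Their poses are not given: they have to be found in the camera images.
- coder: fixed grey key coder, origin at the centre of its underside, x along its lanes, roughly away from the robot. Flat slick deck 320 mm wide (y), 20 mm above the bench, a 6 mm high lip along each side edge. Three lanes, centre lines y = +90, 0, -90 mm. Orange stop bar across the front: inner face x = -125 mm, top 12 mm above the deck. Black hood 85 mm high at x = 120 to 140 mm
- pad0 (a point): centre of the blue pad (90 x 46 mm, on the deck) of the lane at coder y = +90 mm: a loaded case's origin lies here, its front end touching the stop (coder x = -80 mm)
- pad1 (a point): the same for the lane at coder y = 0. Beside the pads the deck is bare, from the stop to coder x = -30 mm; from there to x = 120 mm guide walls (top 42 mm above the bench) leave each lane 50 mm wide
- pad2 (a point): the same for the lane at coder y = -90 mm. A grey cover (underside 42, top 48 mm above the bench) lies over all lanes from coder x = 50 mm on
- case_a: flat slick box 90 x 46 x 18 mm (x, y, z), dark grey with red label and key picture on top, 0.12 kg; origin: centre of underside, x along its length. May be absent. Starts on the deck in a lane, rear under the cover, front 35 to 65 mm showing from above but walled in, so it cannot be pinched there: press on top (6 to 12 N) and pull; in the lane its x is the coder's x
- case_b: flat slick box 90 x 46 x 18 mm (x, y, z), dark grey with yellow label and key picture on top, 0.12 kg; origin: centre of underside, x along its length. May be absent. Starts on the deck in a lane, rear under the cover, front 35 to 65 mm showing from above but walled in, so it cannot be pinched there: press on top (6 to 12 N) and pull; in the lane its x is the coder's x
- case_c: flat slick box 90 x 46 x 18 mm (x, y, z), dark grey with white label and key picture on top, 0.12 kg; origin: centre of underside, x along its length. May be absent. Starts on the deck in a lane, rear under the cover, front 35 to 65 mm showing from above but walled in, so it cannot be pinched there: press on top (6 to 12 N) and pull; in the lane its x is the coder's x
- console: fixed blue control console 220 x 120 x 50 mm, origin at the centre of its underside; toggle at x = -55 mm, start plunger at x = +65 mm, both at y = 0. Red mark beside the toggle's off side, green mark beside its on side
- toggle_hinge (a point): the toggle lever's hinge point, inside the console 20 mm above the bench; the hinge axis is the console's y axis
- power (a joint): toggle lever angle, rad: 0 = off, leaning 0.5 rad from vertical towards the console's -x; 1.0 = on, leaning 0.5 rad towards +x; stays where it is left. Steel rod of 10 mm diameter ending 107 mm from the hinge. Steel cheeks (top 76 mm above the bench, console x = -65 to -45 mm, y within 13 mm) block the lever while the collar is down
- collar (a joint): lift of the red locking collar along the lever, 0 = down, 0.016 m = fully up; it must be up by 10 mm or more all the way over. A spring of about 1.5 N (down) to 4 N (up) draws it down again, also in the on position
- collar_mid (a point): grip point on the lever's axis inside the collar, a red cylinder round the lever, 32 mm diameter, 30 mm long; this point is 18 mm from its lower end and 68 mm from the hinge when the collar is down. Best pinched from above across the console's y direction
- start (a joint): how far the start plunger is down, m: 0 = up, 0.020 = at its stop; the spring takes about 2.5 N to begin and 8 N at the stop, and pushes it back up
- start_top (a point): top centre of the plunger's round green head (48 mm diameter), 95 mm above the bench when up
- tray: loose blue open tray 250 x 140 x 30 mm (x, y, z), walls and floor 5 mm, 0.7 kg; origin at the centre of its underside. Room for three cases in a row along its x, each with its long side across (along the tray's y), 70 mm apart
- spray: bystander: upright red spray can, 52 mm diameter, 160 mm high; origin at the centre of its underside
- padlock: bystander: brass padlock lying flat, body 50 x 60 x 26 mm; origin at the centre of its underside
- driver: bystander: screwdriver lying on the bench, along its x
Mind the look-alikes: they are no part of the job. Leave any purple or turquoise look-alike of the case_b alone. Leave any purple or turquoise look-alike of the case_a alone.

How it is judged:
By the outcome, as a careful person would: the job done as asked, in the order asked, and still so for the second after the job is handed in, with the robot touching nothing.
Of case_a, case_b, case_c only 2 to 3 are there at a start; the rules pass over those that are not, and their reading is None.
At some moment in a run one of tray, case_a, case_b, case_c may be knocked a few centimetres aside while the robot is not near it.
Once in a run the grip may slacken for a moment while it holds something.
It also fails if it takes over 210 s, if anything falls off the work surface, if the arm or the gripper's body presses on something with over 40 N, if the wrist force passes 120 N, or if a joint passes its speed limit or range.

## Working session

There is one attempt and no reset: what is moved stays moved. The work goes in short steps, each a Python script; the robot and the scene stay as the last script left them, time stands still between calls to the robot, and variables do not carry over. Pictures are saved under pics/ and viewed, at most 14 in all, crops included, and the job is handed in when it is done.

```bash
mkdir -p pics; ls; python3 - <<'E'
from workcell import r, optics
import cv2, numpy as np
for n in("top","side"):
    im,d=optics.get_image(n); cv2.imwrite(f"pics/{n}0.png",im[:,:,::-1]); np.savez(f"{n}0.npz",im=im,d=d)
    m=optics.camera_model(n); print(n,m)
print(r.read_state())
E
```

```text
pics
top {'K': array([[496.28428601,   0.        , 279.95140081],
       [  0.        , 496.28428601, 208.65907457],
       [  0.        ,   0.        ,   1.        ]]), 'R': array([[ 0.00385393, -0.99976798, -0.0211928 ],
       [-0.99707522, -0.00222417, -0.07639413],
       [ 0.07632927,  0.02142523, -0.99685245]]), 't': array([0.0164153 , 0.57358237, 1.1642659 ])}
side {'K': array([[449.55847681,   0.        , 281.6439563 ],
       [  0.        , 449.55847681, 205.47400636],
       [  0.        ,   0.        ,   1.        ]]), 'R': array([[ 0.99903554, -0.04074775,  0.01635888],
       [-0.01653453, -0.69425689, -0.71953734],
       [ 0.0406768 ,  0.71857289, -0.69426105]]), 't': array([-0.57730329,  0.07230999,  1.13664069])}
{'time_s': 0.1, 'joint_positions': array([ 9.83984573e-01,  3.42660363e-01,  1.52493893e+00, -3.65197058e-05,
        1.27542589e+00, -1.46008453e-01]), 'dq': array([ 2.64720917e-03, -5.89033899e-05, -2.80738707e-03,  6.76868309e-04,
        1.74137718e-05, -8.83757847e-04]), 'tau': array([ 1.51626729e-03, -4.34449160e+01, -2.46491218e+01, -3.24655639e-04,
        4.75921319e-03, -1.82703593e-05]), 'eef_pos': array([0.22380292, 0.47453253, 0.25568556]), 'eef_rot': array([ 2.18616320e-01,  9.75810633e-01, -6.74975776e-04, -2.40307413e-04]), 'contact_force': array([ 0.24335367, -0.68844118, -0.21453226]), 'torque': array([ 0.00951581, -0.02251294,  0.07561853]), 'grip_force': 0.0, 'grip_width': 0.08529447267383895}
```

View pics/top0.png

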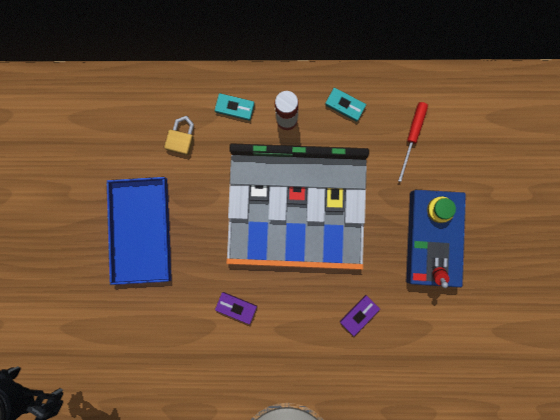

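View pics/side0.png

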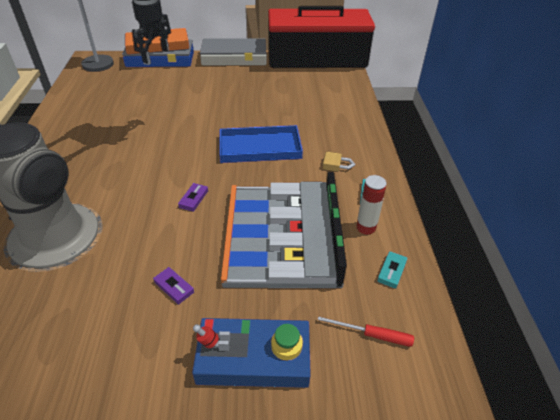

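The top view shows the coder with its stop at rows 262-268 and blue pads at (258,241), (295,242) and (333,243). The white, red and yellow cases are at (259,193), (297,194) and (335,199). The tray is centred near (139,232). The console is near (437,238), with the toggle at (441,277), leaning to off, and the plunger at (442,209). The purple and turquoise ones are decoys.

```bash
cat > h.py <<'E'
from workcell import r, command_gripper, optics
import cv2, numpy as np
from scipy.spatial.transform import Rotation as Rot
def look(n="top"):
    im,d=optics.get_image(n); return im,cloud(n,d)
def cloud(n,d):
    m=optics.camera_model(n); v,u=np.mgrid[:420,:560]
    P=np.stack([(u-m["K"][0,2])/m["K"][0,0]*d,(v-m["K"][1,2])/m["K"][1,1]*d,d],-1)
    return np.where(d[...,None]>0,(P-m["t"])@m["R"],np.nan)
def plane(n,uv,z):
    m=optics.camera_model(n); uv=np.atleast_2d(uv).astype(float)
    ray=np.c_[uv,np.ones(len(uv))]@np.linalg.inv(m["K"]).T@m["R"]; c=-m["R"].T@m["t"]
    return c+ray*((z-c[2])/ray[:,2])[:,None]
def mask(im,h0,h1,s=100,v=50,v1=255):
    return cv2.inRange(cv2.cvtColor(im,cv2.COLOR_RGB2HSV),(h0,s,v),(h1,255,v1))>0
def box(m):
    b=np.zeros(m.shape,bool)
    return b
def rect(P):  # centre, (long,short), yaw of long side
    (c,(w,h),a)=cv2.minAreaRect(P[:,:2].astype(np.float32)*1000)
    if w<h: w,h,a=h,w,a+90
    a=(a+90)%180-90
    return np.array(c)/1000,(round(w),round(h)),np.radians(a)
def down(yaw=0.): # tool down; tool y (closing line) at world angle yaw+90deg, tool x along yaw
    return (Rot.from_euler('z',yaw)*Rot.from_euler('x',np.pi)).as_quat()
E
cat > meas.py <<'E'
from h import *
def region(mm,c0,c1,r0,r1):
    o=np.zeros_like(mm); o[r0:r1,c0:c1]=mm[r0:r1,c0:c1]; return o
if __name__=="__main__":
    z=np.load("top0.npz"); im=z["im"]; C=cloud("top",z["d"])
    blue=mask(im,105,125,120,40)
    for n,b in dict(p0=(240,275,215,270),p1=(278,312,215,270),p2=(315,350,215,270)).items():
        m=region(blue,*b); v,u=np.nonzero(m); print(n,rect(plane("top",np.c_[u,v],.02)),np.nanmedian(C[m][:,2]))
    m=region(mask(im,5,18,180,150),220,375,255,275); v,u=np.nonzero(m); print("stop",rect(plane("top",np.c_[u,v],.032)))
    for n,b,zz in (("console",(395,480,180,300),(.044,.056)),("tray",(95,185,165,300),(.024,.036))):
        m=region((C[...,2]>zz[0])&(C[...,2]<zz[1]),*b); v,u=np.nonzero(m); print(n,rect(plane("top",np.c_[u,v],sum(zz)/2)),rect(C[m]))
    m=region(mask(im,45,80),425,460,190,225); v,u=np.nonzero(m); print("plunger",plane("top",[[(u.min()+u.max())/2,(v.min()+v.max())/2]],.095),np.nanmedian(C[m],0))
    m=region(mask(im,0,8,150,80)|mask(im,172,180,150,80),425,460,262,292); print("collar",np.nanmedian(C[m],0))
    m=region(mask(im,0,8,150,60),405,429,270,285); v,u=np.nonzero(m); print("offmark",plane("top",[[u.mean(),v.mean()]],.05))
    for n,c in dict(w=(250,268),r=(288,307),y=(325,345)).items():
        b=(*c,183,225); m=region((C[...,2]>.033)&(C[...,2]<.041),*b); v,u=np.nonzero(m)
        P=plane("top",np.c_[u,v],.038); print(n,len(u),P.min(0),P.max(0),P.mean(0))
E
python3 meas.py
python3 - <<'E'
import cv2
im=cv2.imread('pics/top0.png'); a=cv2.resize(im[140:275,222:375],None,fx=4,fy=4)
cv2.imwrite('pics/crop1.png',a)
E
```

```text
p0 (array([0.49779343, 0.07230135]), (88, 46), np.float64(-0.020651216356910446)) 0.0195367616512096
p1 (array([ 0.49525629, -0.0178569 ]), (89, 46), np.float64(-0.030372553284026688)) 0.019709999203399803
p2 (array([ 0.49113834, -0.10703666]), (88, 45), np.float64(-0.005675196282958856)) 0.019684765211863735
stop (array([ 0.44250217, -0.01623849]), (317, 10), np.float64(1.5373984225125399))
console (array([ 0.50538315, -0.34520282]), (219, 120), np.float64(-0.058356650544415814)) (array([ 0.50551474, -0.34659232]), (220, 121), np.float64(-0.05757780908362214))
tray (array([0.52162744, 0.35884778]), (249, 141), np.float64(0.06112610089031363)) (array([0.52185095, 0.36024164]), (250, 142), np.float64(0.064871221107508))
plunger [[ 0.57024201 -0.35115889  0.095     ]] [ 0.57008437 -0.35095711  0.09410318]
collar [ 0.42194964 -0.3382611   0.08853608]
offmark [[ 0.41543668 -0.30296612  0.05      ]]
w 252 [0.59270418 0.04850857 0.038     ] [0.62843168 0.08902091 0.038     ] [0.61038058 0.06899045 0.038     ]
r 297 [ 0.54570202 -0.04356708  0.038     ] [ 0.62613076 -0.00101935  0.038     ] [ 0.60483766 -0.02149005  0.038     ]
y 408 [ 0.56706956 -0.13077966  0.038     ] [ 0.62153183 -0.08823354  0.038     ] [ 0.59501949 -0.10964747  0.038     ]
```

View pics/crop1.png

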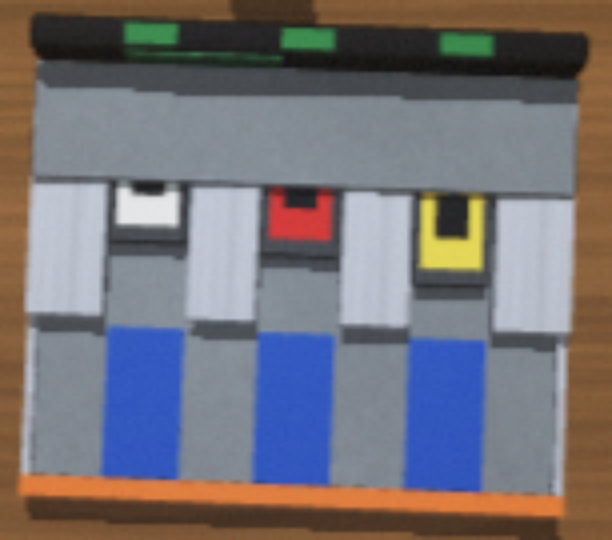

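The crop shows the case fronts at about rows 240 (white), 255 (red) and 285 (yellow), all lying straight in their lanes. The coder yaw is about -0.035. I'll draw the white case first.

```bash
cat >> h.py <<'E'
CY=-0.035; PAD1=np.array([.4947,-.0175]); 
def cod(x,y): # coder xy -> world
    return PAD1+Rot.from_euler('z',CY).as_matrix()[:2,:2]@np.array([x+.08,y])
def fz(): return r.read_state()["contact_force"]
QC=down(CY+np.pi)
def draw(lane,front_world_x,back=.016,over=.006,F=9):
    y=[.09,0,-.09][lane]; T=r.tip_extent
    xf=(front_world_x-cod(-.08,y)[0])-.08     # front in coder x
    x=xf+back; p=lambda x,z:[*cod(x,y),z+T]
    command_gripper(0.0); r.reach(p(x,.14),QC); r.move_straight(p(x,.055),speed=.1); r.hold(.2)
    f0=fz(); hit=r.move_straight(p(x,.030),speed=.02,max_force=F)
    z=r.read_state()["eef_pos"][2]-T; print("hit",hit,z,fz()-f0)
    xe=-.125+back-over
    n=int(np.ceil((x-xe)/.015))
    for xx in np.linspace(x,xe,n+1)[1:]:
        r.move_straight(p(xx,z),speed=.05); f=fz()-f0
        print(round(xx,3),round(z,4),f.round(1)); z+=np.clip((f[2]-F)*1e-4,-.0008,.0008)
    r.move_straight(p(xe,.14),speed=.2)
E
python3 - <<'E'
from h import *
print(r.tip_extent)
draw(0,.591)
im,_=look(); cv2.imwrite("pics/t1.png",cv2.resize(im[130:275,222:375,::-1],None,fx=4,fy=4))
print(r.read_state()["time_s"])
E
```

```text
0.025
hit True 0.03808160376883186 [-0.83718127 -0.52281387  6.09469266]
0.015 0.0381 [-0.3 -1.1  3.7]
0.0 0.0375 [-1.4 -0.9  6.1]
-0.014 0.0373 [-0.5 -0.8  8.2]
-0.029 0.0372 [ 0.2 -0.4 10.6]
-0.043 0.0373 [-0.4  0.1  9.9]
-0.057 0.0374 [-0.5 -0.5  9.3]
-0.072 0.0375 [ 0.2 -0.6 10.3]
-0.086 0.0376 [-0.9 -0.4 10.4]
-0.101 0.0377 [-0.6 -0.8 10.4]
-0.115 0.0379 [-1.3 -0.6 10. ]
10.05
```

View pics/t1.png

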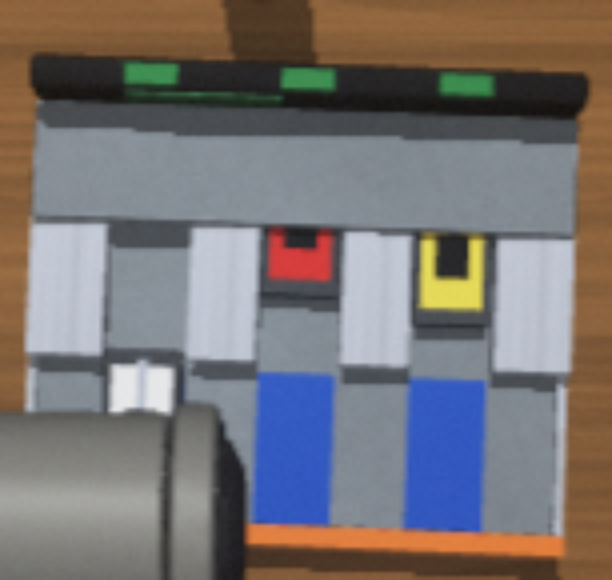

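The white case came along its lane, but the arm hides its front. Next are the red and yellow cases, then I'll check all three.

```bash
sed -i 's/z=r.read_state()\["eef_pos"\]\[2\]-T; print/z=r.read_state()["eef_pos"][2]-T-.0004; print/' h.py
python3 - <<'E'
from h import *
draw(1,.580,over=.010)
draw(2,.567,over=.010)
p=r.read_state()["eef_pos"]; r.reach([.45,-.33,.28],QC)
im,_=look(); cv2.imwrite("pics/t2.png",cv2.resize(im[130:275,222:375,::-1],None,fx=4,fy=4))
np.save("t2.npy",im)
print(r.read_state()["time_s"])
E
```

```text
hit True 0.03767153312890665 [-1.358528   -0.17608927  5.93587284]
0.007 0.0377 [-1.7 -0.7  6.3]
-0.007 0.0374 [-0.9  0.7  8.8]
-0.021 0.0374 [-1.5 -0.2  8.3]
-0.035 0.0373 [-0.5 -0.3  9.2]
-0.049 0.0373 [-1.5 -1.  10.2]
-0.063 0.0375 [-1.7  0.2  8.1]
-0.077 0.0374 [-0.1 -0.7  9.5]
-0.091 0.0374 [-0.3 -0.8  9.4]
-0.105 0.0375 [-1.8 -0.3  9.4]
-0.119 0.0375 [-0.3 -0.9 10. ]
hit True 0.03768444110869993 [-1.0092911  -0.5390454   6.02117426]
-0.003 0.0377 [-1.9  0.6  7.2]
-0.018 0.0375 [-1.2 -0.3  8. ]
-0.032 0.0374 [-0.6 -1.2 10.1]
-0.047 0.0375 [-1.7 -0.5  9.5]
-0.061 0.0376 [-1.5 -0.5  9.5]
-0.076 0.0376 [-2.  -0.9  8.5]
-0.09 0.0376 [-0.9 -0.8  9. ]
-0.105 0.0376 [-0.5 -1.1  9. ]
-0.119 0.0376 [-0.5 -1.5  9. ]
26.5833
```

View pics/t2.png

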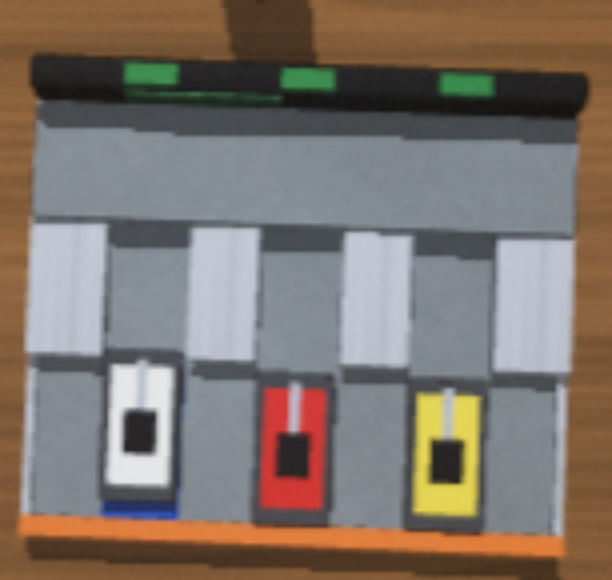

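The red and yellow cases look seated (fronts at rows 522-526), but the white one leaves about 8 mm of pad showing above row 515. None of the pulls showed a force from the stop, so I'll nudge all three home from behind with a light force limit.

```bash
cat >> h.py <<'E'
def nudge(lane,x0=.0,x1=-.034):
    y=[.09,0,-.09][lane]; T=r.tip_extent; p=lambda x,z:[*cod(x,y),z+T]
    r.reach(p(x0,.10),QC); r.move_straight(p(x0,.026),speed=.12); r.hold(.2); f0=fz()
    h=r.move_straight(p(x1,.026),speed=.025,max_force=6); e=r.read_state()["eef_pos"]
    print(lane,h,"coder x",(Rot.from_euler('z',-CY).as_matrix()[:2,:2]@(e[:2]-PAD1))[0]-.08,(fz()-f0).round(1))
    q=r.read_state()["eef_pos"][:2]; r.move_straight([*(q+cod(.004,0)-cod(0,0)),.026+T],speed=.05); r.move_straight([*(q+cod(.004,0)-cod(0,0)),.10+T],speed=.2)
def shot(name,c=(222,130,375,275),k=4):
    im,_=look(); cv2.imwrite(f"pics/{name}.png",cv2.resize(im[c[1]:c[3],c[0]:c[2],::-1],None,fx=k,fy=k))
E
python3 - <<'E'
from h import *
for l in (2,1,0): nudge(l)
r.reach([.45,-.33,.28],QC)
shot("t3")
print(r.read_state()["time_s"])
E
```

```text
2 True coder x -0.023325342682960895 [ 1.2 -0.   2.5]
1 True coder x -0.023220178309022697 [ 0.6 -0.4  1.5]
0 True coder x -0.0231259267279761 [-0.4 -0.6  0.7]
38.2833
```

View pics/t3.png

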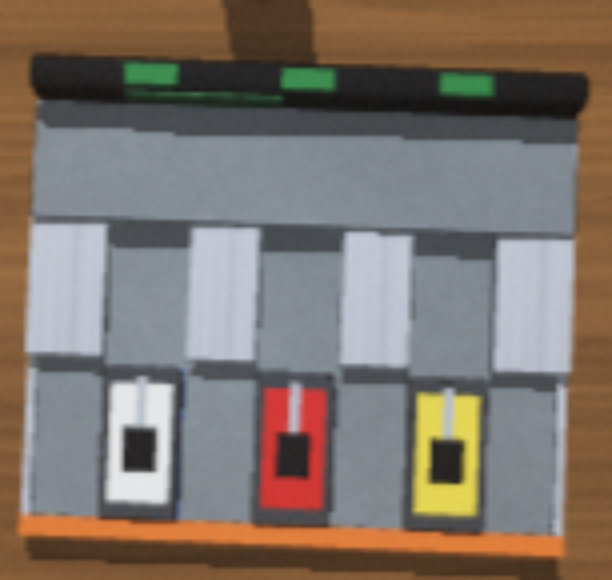

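All three cases are now against the stop: each nudge ended at the same coder x of -23.2 mm, and the pads are covered. Next is the toggle.

```bash
cat >> h.py <<'E'
KY=-.058; KC=np.array([.5053,-.3460])
def con(x,y,z): return np.r_[KC,0]+Rot.from_euler('z',KY).apply([x,y,z])
def lev(d,th,flip=True): # pose with grasp point at distance d from hinge, lever lean th
    R=Rot.from_euler('z',KY)*Rot.from_euler('y',th)*Rot.from_euler('x',np.pi)
    if flip: R=R*Rot.from_euler('z',np.pi)
    g=con(-.055+d*np.sin(th),0,.020+d*np.cos(th)); return g-R.apply([0,0,.006]),R.as_quat()
def grab(th,d=.068,G=50):
    command_gripper(.062); r.reach(*lev(d+.075,th)); r.move_straight(*lev(d,th),speed=.08)
    command_gripper(.0,force=G); s=r.read_state(); print("grip",s["grip_width"],s["grip_force"])
def flip(t0,t1,d=.068,lift=.0145,n=10):
    f0=fz(); r.move_straight(*lev(d+lift,t0),speed=.05); print("lift",(fz()-f0).round(1))
    for t in np.linspace(t0,t1,n+1)[1:]:
        h=r.move_straight(*lev(d+lift,t),speed=.04,max_force=30); s=r.read_state()
        print(round(t,2),h,(fz()-f0).round(1),round(s["grip_width"],4),round(s["grip_force"]))
        if h: break
E
python3 - <<'E'
from h import *
for t in(-.5,0,.5):
    print([None if (q:=r.solve_ik(*lev(d,t))) is None else q.round(2) for d in(.068,.14)])
grab(-.5)
shot("g1",(380,160,520,300))
E
```

```text
[array([-1.05,  0.49,  2.02,  0.91,  0.54,  2.95]), array([-1.13,  0.33,  2.02,  0.74,  0.67,  3.08])]
[array([-0.79,  0.59,  1.61, -0.  ,  0.94, -2.3 ]), array([-0.79,  0.5 ,  1.54, -0.  ,  1.1 , -2.3 ])]
[array([-0.62,  0.88,  1.14, -0.26,  1.56, -2.07]), array([-0.6 ,  0.88,  0.96, -0.25,  1.74, -2.1 ])]
grip 0.031023677951672483 48.889119029045105
```

```bash
python3 - <<'E'
from h import *
if .028<r.read_state()["grip_width"]<.036:
    flip(-.5,.52)
    im,_=look("side"); cv2.imwrite("pics/g2.png",cv2.resize(im[270:400,150:350,::-1],None,fx=4,fy=4))
print(r.read_state()["time_s"])
E
```

```text
lift [ 4.4 -2.6 -7.6]Traceback (most recent call last):
  File "<stdin>", line 3, in <module>
  File "h.py", line 64, in flip
    h=r.move_straight(*lev(d+lift,t),speed=.04,max_force=30); s=r.read_state()
workcell.PlanningError: the arm cannot follow that straight line within its joint ranges
```

The half-turned wrist runs into joint 6's range, so I'll lower the collar, let go, and regrip with the other half-turn.

```bash
sed -i 's/def lev(d,th,flip=True)/def lev(d,th,flip=False)/' h.py; python3 - <<'E'
from h import *
r.move_straight(*lev(.068,-.5,True),speed=.05); command_gripper(.062)
r.move_straight(*lev(.143,-.5,True),speed=.12)
q0=r.read_state()["joint_positions"]
q=r.solve_ik(*lev(.143,-.5)); print(q0.round(2),q.round(2),[r.solve_ik(*lev(.083,t)).round(2)for t in(-.5,-.2,0,.3,.52)])
qn=q0.copy(); qn[5]-=np.pi; print(qn.round(2)); r.movej(qn)
grab(-.5); flip(-.5,.52)
im,_=look("side"); cv2.imwrite("pics/g2.png",cv2.resize(im[270:400,150:350,::-1],None,fx=4,fy=4))
print(r.read_state()["time_s"])
E
```

```text
[-1.13  0.33  2.02  0.73  0.68  3.09] [-1.13  0.33  2.02  0.73  0.68 -0.05] [array([-1.07,  0.45,  2.02,  0.87,  0.56, -0.16]), array([-0.89,  0.49,  1.78,  0.22,  0.75,  0.59]), array([-0.79,  0.57,  1.6 , -0.  ,  0.97,  0.84]), array([-0.67,  0.74,  1.31, -0.18,  1.34,  1.02]), array([-0.61,  0.89,  1.08, -0.26,  1.62,  1.07])]
[-1.13  0.33  2.02  0.73  0.68 -0.05]
grip 0.030796028985717705 48.88440191745758
lift [ 5.3 -2.8 -7.7]
-0.4 False [ 4.2 -4.  -7.6] 0.0303 50
-0.3 False [ 2.8 -5.1 -8.6] 0.0308 50
-0.19 False [ 3.3 -7.6 -8. ] 0.0305 51
-0.09 False [ 2.9 -7.5 -7.9] 0.0304 51
0.01 False [ 3.6 -7.3 -9.1] 0.031 51
0.11 False [ 3.7 -7.8 -8.4] 0.0309 51
0.21 False [ 3.3 -8.5 -8. ] 0.031 51
0.32 False [ 3.7 -6.9 -8. ] 0.0308 51
0.42 False [ 2.8 -7.9 -7.9] 0.031 51
0.52 False [-4.3 -6.5 -4.4] 0.0306 51
55.775
```

View pics/g2.png

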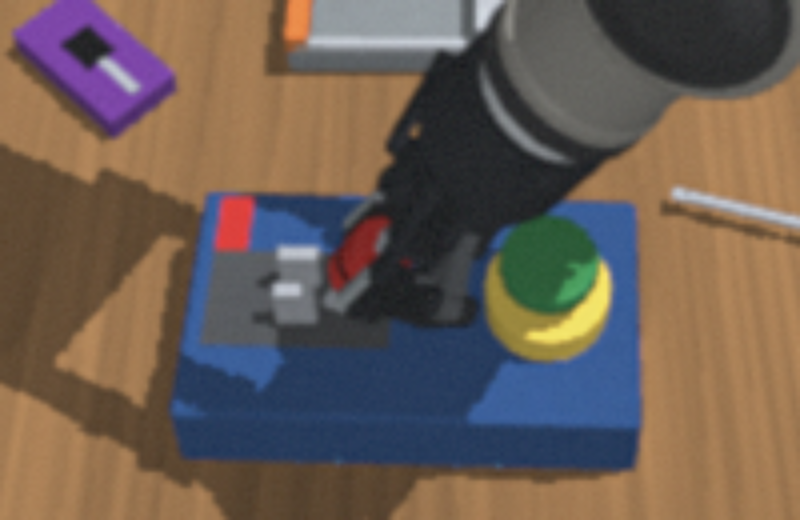

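The lever leans over to on (about (370,250) in the crop), and the force reversed at its end stop. I'll release it, check the case labels numerically, and press the plunger if they're in place.

```bash
cat >> h.py <<'E'
def labels(im,box=(222,130,375,290)):
    hsv=cv2.cvtColor(im,cv2.COLOR_RGB2HSV); out={}
    M=dict(c=cv2.inRange(hsv,(0,0,205),(180,40,255)),a=cv2.inRange(hsv,(0,170,110),(4,255,255))|cv2.inRange(hsv,(174,170,110),(180,255,255)),b=cv2.inRange(hsv,(24,130,120),(34,255,255)))
    for k,m in M.items():
        z=np.zeros_like(m); z[box[1]:box[3],box[0]:box[2]]=m[box[1]:box[3],box[0]:box[2]]
        n,l,s,_=cv2.connectedComponentsWithStats(z)
        if n<2: continue
        i=1+s[1:,4].argmax(); v,u=np.nonzero(l==i); out[k]=(rect(plane("top",np.c_[u,v],.038)),s[i,4])
    return out
def coderx(p): return Rot.from_euler('z',-CY).as_matrix()[:2,:2]@(np.array(p)-PAD1)+[-.08,0]
E
python3 - <<'E'
from h import *
command_gripper(.062); r.move_straight(*lev(.155,.52),speed=.1)
r.reach([*con(.065,0,0)[:2],.20],lev(.1,0)[1])
im,_=look(); cv2.imwrite("pics/full4.png",im[:,:,::-1])
for k,v in labels(im).items(): print(k,coderx(v[0][0]).round(4),v)
print(r.read_state()["time_s"])
E
```

```text
c [0.0084 0.0443] ((array([0.58461292, 0.02368961]), (73, 35), np.float64(0.003077497981127828)), np.int32(412))
a [-0.0761 -0.0312] ((array([ 0.49751416, -0.04881634]), (68, 34), np.float64(-0.15214799097288093)), np.int32(285))
b [-0.08   -0.0899] ((array([ 0.4915307 , -0.10736694]), (70, 36), np.float64(-0.03885778399118265)), np.int32(338))
57.6417
```

View pics/full4.png

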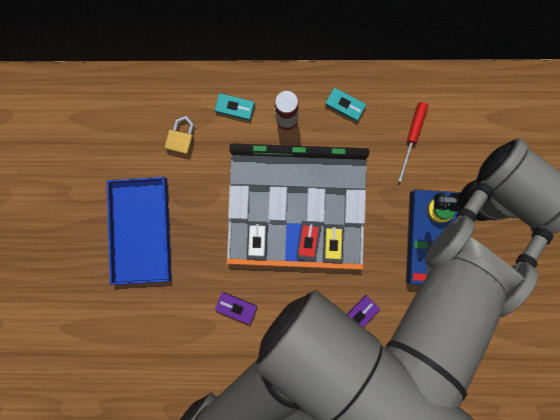

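The image shows that the red case has been knocked: it now sits at (309,242), 31 mm towards the yellow one and turned by -0.12 rad. I'll press and drag it back, then square it with a light pinch and seat it.

```bash
cat >> h.py <<'E'
def drag(p0,y0,p1,y1,n=4,F=9):
    T=r.tip_extent; command_gripper(0.)
    r.reach([*p0,.14+T],down(y0)); r.move_straight([*p0,.055+T],speed=.12); r.hold(.2); f0=fz()
    print(r.move_straight([*p0,.030+T],speed=.02,max_force=F)); z=r.read_state()["eef_pos"][2]-T-.0004
    for s in np.linspace(0,1,n+1)[1:]:
        r.move_straight([*(p0+s*(p1-p0)),z+T],down(y0+s*(y1-y0)),speed=.04); f=fz()-f0; print(round(z,4),f.round(1)); z+=np.clip((f[2]-F)*1e-4,-.0008,.0008)
    r.move_straight([*p1,.10+T],speed=.2)
def square(lane):
    y=[.09,0,-.09][lane]; p=lambda x,z:[*cod(x,y),z]
    command_gripper(.080); r.reach(p(-.076,.13),down(CY)); r.move_straight(p(-.076,.030+.019),speed=.1)
    command_gripper(0.,force=20); print("w",r.read_state()["grip_width"])
    print(r.move_straight(p(-.086,.049),speed=.02,max_force=8),coderx(r.read_state()["eef_pos"][:2]))
    command_gripper(.066); r.move_straight([*r.read_state()["eef_pos"][:2],.15],speed=.15)
E
python3 - <<'E'
from h import *
e=r.read_state()["eef_pos"]; r.move_straight([*e[:2],.25],speed=.2)
drag(np.array([.4975,-.0488]),-.152,cod(-.078,0),CY)
square(1)
r.reach([*con(.065,0,0)[:2],.20],lev(.1,0)[1])
im,_=look(); cv2.imwrite("pics/t5.png",cv2.resize(im[130:300,222:480,::-1],None,fx=3,fy=3))
for k,v in labels(im).items(): print(k,coderx(v[0][0]).round(4),v)
print(r.read_state()["time_s"])
E
```

```text
True
0.0376 [ 0.1 -1.1  6. ]
0.0373 [-0.6  0.3  8.5]
0.0373 [-0.6  0.5  8.9]
0.0373 [0.9 0.2 9.3]
w 0.045602876382486085
True [-7.96941399e-02 -5.56838846e-05]
c [-0.0801  0.0906] ((array([0.49776199, 0.07304948]), (68, 33), np.float64(-0.035368510330960834)), np.int32(288))
a [-0.0795 -0.0002] ((array([ 0.49519284, -0.01774634]), (68, 33), np.float64(0.0004630311596142979)), np.int32(283))
b [-0.0801 -0.0899] ((array([ 0.4914816 , -0.10736504]), (70, 36), np.float64(-0.03885778399118265)), np.int32(337))
68.8167
```

View pics/t5.png

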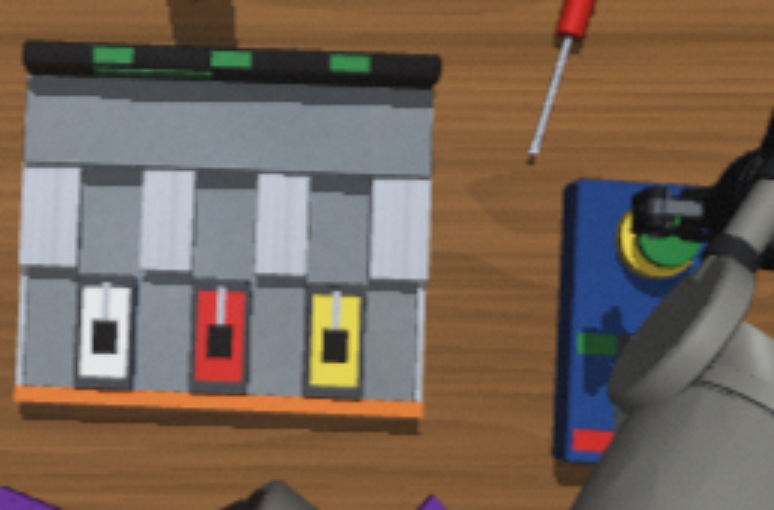

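All three are back in place: (105,340), (220,340) and (335,345) in the crop, within 1 mm of the pads. Now I'll press start, then flip the toggle back to off.

```bash
python3 - <<'E'
from h import *
T=r.tip_extent; command_gripper(0.); xy=con(.065,0,0)[:2]; q=lev(.1,0)[1]
r.move_straight([*xy,.105+T],q,speed=.12); r.hold(.2); f0=fz()
print(r.move_straight([*xy,.0735+T],speed=.03,max_force=20),r.read_state()["eef_pos"][2]-T,fz()-f0)
r.hold(.8); print(r.read_state()["eef_pos"][2]-T,fz()-f0)
im,_=look()
for k,v in labels(im).items(): print(k,coderx(v[0][0]).round(4),v[0][2].round(3))
r.move_straight([*xy,.20+T],speed=.2)
print(r.read_state()["time_s"])
grab(.5); flip(.5,-.52)
print(r.read_state()["time_s"])
E
```

```text
False 0.07502973216752451 [-3.94095471  2.19895841 11.4428762 ]
0.07502591406191078 [-4.17481403  2.04443491 12.19194779]
c [-0.0802  0.0905] -0.035
a [-0.0795 -0.0002] 0.0
b [-0.08   -0.0899] -0.039
73.2167
grip 0.030647668998557597 49.99510109424591
lift [-2.2 -0.2 -5.4]
0.4 False [-2.3 -0.6 -5.5] 0.0309 50
0.3 False [-1.5 -0.1 -5.7] 0.0306 50
0.19 False [-2.1  0.4 -6.2] 0.0305 50
0.09 False [-1.2 -0.4 -5.9] 0.0306 50
-0.01 False [-0.9 -0.7 -5.1] 0.0304 50
-0.11 False [-0.7 -0.1 -5.3] 0.0305 50
-0.21 False [-0.6  0.5 -5.6] 0.0307 50
-0.32 False [-0.1  2.1 -4.7] 0.0305 50
-0.42 False [-0.1  0.9 -4.6] 0.0306 50
-0.52 False [ 6.1  2.9 -1.7] 0.0308 50
79.975
```

The plunger reached its stop (z 75 mm, 12 N) with the cases in place, and the lever is back at off. I'll release it, re-measure the tray and pick up the first case.

```bash
cat >> h.py <<'E'
def tray():
    im,C=look(); m=(C[...,2]>.024)&(C[...,2]<.036); z=np.zeros_like(m); z[150:310,80:200]=m[150:310,80:200]&mask(im,105,125,100,30)[150:310,80:200]
    v,u=np.nonzero(z); return rect(plane("top",np.c_[u,v],.03))
def pick(lane,G=70):
    y=[.09,0,-.09][lane]; c=cod(-.080,y); command_gripper(.076)
    r.reach([*c,.16],down(CY)); r.move_straight([*c,.046],speed=.12); command_gripper(0.,force=G)
    r.move_straight([*c,.16],speed=.15); w=r.read_state()["grip_width"]; print("w",w); return w>.04
def place(tc,ty,slot):
    p=tc+Rot.from_euler('z',ty).apply([[-.07,0,.07][slot],0,0])[:2]; q=down(ty+np.pi/2)
    r.reach([*p,.16],q); print("w",r.read_state()["grip_width"])
    if r.read_state()["grip_width"]<.04: print("LOST"); return False
    r.move_straight([*p,.0335],speed=.12,max_force=12); print(r.read_state()["eef_pos"].round(4)); command_gripper(.060); r.move_straight([*p,.16],speed=.15); return True
E
python3 - <<'E'
from h import *
command_gripper(.062); r.move_straight(*lev(.15,-.52),speed=.1)
r.reach([.45,-.25,.25],down(CY))
c,s,y=tray(); print(c,s,y)
if pick(0): place(c,y,2)
r.reach([.40,.2,.3],down(CY))
im,_=look(); cv2.imwrite("pics/f6.png",im[:,:,::-1])
print(tray(),r.read_state()["time_s"])
E
```

```text
[0.52144293 0.35826929] (249, 141) 0.061064199039726104
w 0.04422702573343496
w 0.04420915555770179
[0.5919 0.3628 0.0346]
(array([0.5252038 , 0.35870486]), (241, 140), np.float64(0.06325924298919666)) 91.3167
```

View pics/f6.png

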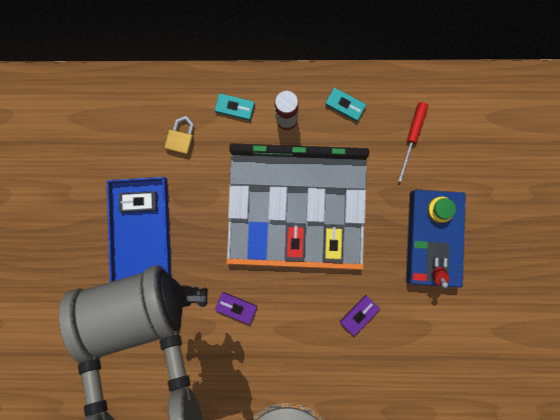

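The white case lies in the tray's far slot at (138,202), the toggle leans to off as at the start (441,277), and red and yellow are in place. I'll move the other two.

```bash
python3 - <<'E'
from h import *
c,y=np.array([.5214,.3583]),.061
ok=pick(1) and place(c,y,1)
if ok: ok=pick(2) and place(c,y,0)
r.reach([.40,0,.35],down(CY))
im,_=look(); cv2.imwrite("pics/f7.png",im[:,:,::-1])
print(ok,tray(),r.read_state()["time_s"])
E
```

```text
w 0.044362116063787115
w 0.04440659053506749
[0.522  0.3586 0.0344]
w 0.044362202334925285
w 0.044219327602436874
[0.452  0.3543 0.0343]
True (array([0.52141669, 0.35843835]), (249, 140), np.float64(0.06201714465678371)) 109.1917
```

View pics/f7.png

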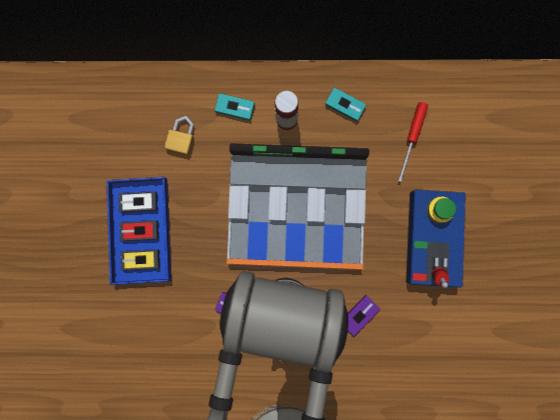

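All three cases lie flat in the tray at (138,202), (138,231) and (138,260). The toggle is at off, and the spray can, padlock and screwdriver haven't moved.

```bash
python3 -c "
from h import *
print(r.finish_job())"
```

```text
the job is handed in; nothing more can be done
None
```

The job is done and handed in at about 109 s: all three cases were loaded (the red one was knocked aside after the toggle went on and put back before the start press), start was pressed to its stop, the toggle is back at off, and the cases lie side by side in the tray.

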